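# Pack and latch the specimen carrier

### The arm

A 6-joint arm with a two-finger parallel gripper is mounted at the origin on the work surface. World frame = base frame: x ahead of the robot, y to its left, z up, the work surface at z = 0. Lengths are in m, angles in rad, forces in N, time in s.
With the tool pointing down it reaches from about 0.4 to 0.825 m from the base axis. Payload 7 kg.
Tool frame: the origin (TCP) lies at the very end of the fingers, on their centre line; the grasp point (between the pads) lies 19 mm behind it (arm.grasp_offset is the distance from the TCP to the grasp point, in m); z points along the fingers, y is the line along which they close (so a half turn about z gives the same grasp; the last joint's range is limited). The gripper opens to 88 mm and grips with 3 to 60 N. Pads are 19 mm wide; open, the fingers measure 130 mm over their backs; the gripper's body (78 mm by 193 mm) begins 47 mm behind the grasp point.
Start: joints at [-0.874, 0.359, 0.012, 0, -1.224, -0.288], TCP at [0.268, -0.619, 0.227] pointing down, gripper open.
Joint ranges: [-3.07, 3.07], [-1.43, 2.12], [-1.02, 1.25], [-3.03, 1.67], [-3.05, -0], [-3.03, 3.03]. Speed limits (rad/s): [2.39, 2.39, 3.01, 3.14, 3.14, 3.14].

### API

Orientations are given as [roll, pitch, yaw] about the fixed x, y, z axes, in that order (R = Rz(yaw) Ry(pitch) Rx(roll)).
In Python, from station import get_state, cams, arm, nets gives the robot as it stands.
- The arm moves only by the shell command python3 -m creep 'ROWS' [FORCE]. ROWS is a JSON object of lists of equal length, an entry for each row: "translation": the shift along the world's x, y, z in mm, a list of three; "spin": the turn about the world's z in rad; "gripper": the opening, from 0 (shut) to 1 (fully open). In form: {"translation": [[dx, dy, dz], ...], "spin": [spin, ...], "gripper": [gripper, ...]}. A call has 1 to 8 rows; each row shifts and turns the commanded pose from where the row before left it; what a row does not reach is not made up. A row lasts 1/10 s, in which the tool goes at most 50 mm and 8.59 degrees, less where a joint would pass 70% of its speed; a pose out of reach is approached as far as the arm can. A call is refused whole if a number of a shift passes 50 or a number of a turn 0.15, either way. A call with a gripper value outside its range is refused whole. The fingers move at their own pace and stop on an object; FORCE is the grip in N (left out, the last holds). Time passes only in rows, so rows that do not move let the fingers close. It gives the time, the measured TCP pose, the force, the opening and the grip force at its end, in the units of the state.
- get_state(): the state, without advancing time (a new reading comes with each control period).
- cams.grab_frame(name): name is "side" or "top" or "wrist"; returns a dict with "img" (480x640x3 uint8, red, green, blue), "mtx" (3x3 intrinsics, pixels), "D" ([k1, k2, p1, p2, k3] as OpenCV has them; the pictures are not rectified), "R" (3x3) and "t" (3): a world point X has camera coordinates R X + t. Camera axes: x right, y down, z forward; pixel columns grow to the right and rows downward; lengths in m; the calibration is good to about 2 mm. A picture is of the moment at which its call begins. There is no depth.
- arm.job_done(): hands the job in; it is judged then, once.
Trained networks look in the newest picture that a camera, given by its name, has taken for a name from the list of things; names that differ only in an ending like _2 or _b are one class to them, and where a whole thing is asked for, a point or a joint stands for the part that bears it (a point fixed in the world has none). Each returns a list of dicts, best first, with "confidence" (0 to 1); they miss things now and then, are a little off and sometimes report something else, mostly with a low value. They report only what shows in the picture. A call takes as long as a camera call.
- nets.search_frame(camera, label): "centre" ([x, y, z] in m, in world coordinates, good to about 4 mm: the middle of the surface that is visible of it).
- nets.pinpoint(camera, label): "centre" ([x, y, z] in m, in world coordinates, good to about 4 mm: a listed point, or the origin of a listed thing).
The state is a dict: "t": time; "q": joint angles; "qd": joint speeds; "joint_efforts": joint torques, N m; "eef_pos": TCP position; "ee_rot": TCP orientation; "force": force on the tool from outside, world axes, zero at the start; "moment": the same for the moment, N m; "width": finger opening in m; "gripper_force": force on a finger pad.
Only numpy, scipy, OpenCV 4.12 (cv2) and the standard library are available. Lean on these libraries where they do the work, as an engineer would, in place of code of your own. Each camera call takes 0.05 s, during which the arm holds its last target. There are 200 camera calls.

### The job

Lay the green separator sheet flat in the blue carrier, on top of the red vial caps, with its white finger tab upwards; then set the loaded white vial rack on its feet fully down on the sheet, and finally swing the carrier's wire bail over until its bar rests home in both red catches. Keep the loaded rack upright while you carry it, and do not push or knock over the three specimen jars standing by.

Things in the scene. Friction and masses are not known exactly. Their poses are not given: they have to be found in the camera images.
- carrier: Fixed blue open-topped box, outside 122 (x) x 160 (y) x 85 mm high, walls 5 mm. It already holds the lower layer: red vial caps, their tops a level support 50 mm above its underside. Origin: centre of its underside, on the table; x points from the catches (robot side) to the hinge, y along the hinge line, z up. Steel hinge ears at x = 55, y = +-82 mm reach up to 107 mm.
- bail (a joint): Angle (rad) of the U-shaped wire bail: 0 = closed, level over the carrier, cross bar home in both catches (hard stop); grows as it swings up and back; 1.57 = upright; stop at 2.1. Starts open, 1.7 to 2.05. Its stiff hinge (about 0.14 N m, some 1.5 N at the bar) keeps it where it is left. Its 8 mm legs run at carrier y = +-88 mm.
- bail_grip (a point): Middle of the bail's cross bar, on its axis, 105 mm from the hinge line. The bar runs along the carrier's y; its yellow sleeve is 14 mm thick, 70 mm long, the bar beyond 8 mm thick. Closed, it lies 98 mm above the table at carrier x = -50 mm, 2 mm clear of a seated rack's deck; it cannot close on a rack that sits too high.
- bail_hinge (a point): Point on the bail's hinge line, midway between the ears: carrier x = +55, y = 0, z = 98 mm. The hinge line is the carrier's y axis.
- stand: Fixed aluminium drying stand: a panel (124 mm up the slope x 150 mm wide) sloping 0.6 rad (34 degrees) from level, rising along its +x, with two 12 mm lips at the low edge. Origin: on the table under the panel's middle, where its upper face is 50 mm high; highest point 86 mm.
- sheet: Loose green sheet, 102 (x) x 140 (y) x 5 mm, about 80 g, with a white finger tab upright in the middle: 10 mm thick in x, 40 long in y, 22 high above the sheet. Origin: centre of its underside; z through the tab. Starts lying on the stand's slope against the lips, z square to the slope, x up the slope. It may be laid either way round.
- sheet_grip (a point): Middle of the sheet's tab, 16 mm above the sheet's underside; axes as the sheet's.
- rack: Loose loaded white vial rack, 100 (x) x 130 (y) mm, about 250 g: end panels (feet) 26 mm high at y = +-60 mm, 8 mm deck (top at 34 mm), black upright handle in the middle, 12 mm thick in x, 40 long in y, from 34 up to 74 mm. Fixed vials at y = +-49 mm, up to 51 mm. Hollow below: clears the sheet's tab. Origin: centre of underside; z up. Starts on the dock; may go in either way round.
- rack_grip (a point): Point in the rack's handle, 58 mm above its underside; axes as the rack's.
- dock: Fixed grey plate 150 x 170 x 6 mm, on which the rack starts. Origin: centre of its underside.
- jar_a: Bystander: specimen jar with red cap, 44 mm across, 72 mm high, 90 g, standing loose beside the carrier's +y wall. Origin: centre of its underside.
- jar_b: Bystander: a like jar, beside the carrier's -y wall.
- jar_c: Bystander: a like jar, just beyond the dock plate.
- catch_left (a point): Seat of the bar in the red forked catch outside the carrier's +y wall: carrier x = -50, y = 84, z = 98 mm; two prongs, 106 mm high, 16 mm apart in x, open upward.
- catch_right (a point): The like seat in the red catch outside the -y wall: carrier x = -50, y = -84, z = 98 mm.

How it is judged:
On the way, in this order (a step that is already met when the one before it is completed fails the run):
1. the sheet lies flat on the caps inside the carrier, tab up, let go, with the rack not yet in (z of sheet in the frame of carrier between 0.045 and 0.055 m and horizontal distance between sheet and carrier below 0.015 m and angle between sheet's own z axis and vertical below 0.06 rad and contact force between the fingers and sheet below 0.1 N and horizontal distance between rack and carrier above 0.1 m), for 0.2 s.
2. the rack stands fully down on the sheet, let go, with the bail still open (z of rack in the frame of carrier between 0.05 and 0.06 m and horizontal distance between rack and carrier below 0.02 m and angle between rack's own z axis and vertical below 0.06 rad and contact force between the fingers and rack below 0.1 N and value of joint bail above 0.6 rad), for 0.2 s.
3. the bail is home in its catches (value of joint bail below 0.05 rad), for 0.2 s.
At the end, for the whole second after the job is handed in: Sheet tab up on the caps (underside 45-55 mm above the carrier's, tilt < 0.06 rad, within 15 mm of the middle); rack on it (underside 50-60 mm above the carrier's, tilt < 0.06 rad, within 20 mm of the middle); bail within 0.05 rad of closed; sheet and rack at rest (z of sheet in the frame of carrier between 0.045 and 0.055 m and horizontal distance between sheet and carrier below 0.015 m and angle between each of sheet, rack's own z axis and vertical below 0.06 rad and z of rack in the frame of carrier between 0.05 and 0.06 m and horizontal distance between rack and carrier below 0.02 m and value of joint bail below 0.05 rad and linear speed of each of rack, sheet below 0.02 m/s); the robot touches nothing.
It fails at once if a specimen jar is pushed more than 20 mm or tipped (distance of any of jar_a, jar_b, jar_c from where it was at the start of the episode above 0.02 m or angle between any of jar_a, jar_b, jar_c's own z axis and vertical above 0.4 rad).
It fails at once if the loaded rack is tipped more than about 35 degrees (angle between rack's own z axis and vertical above 0.6 rad).
It also fails if it takes over 72 s, if anything falls off the work surface, if the arm or the gripper's body presses on something with over 40 N, if the wrist force passes 120 N, or if a joint passes its speed limit or range.

## Working session

There is one attempt and no reset: what is moved stays moved. The work goes in short steps, Python scripts to look and compute and a shell command to move; the robot and the scene stay as the last step left them, time stands still between calls to the robot, and variables do not carry over. Pictures are saved under pics/ and viewed, at most 12 in all, crops included, and the job is handed in when it is done.

```bash
ls; mkdir -p pics; python3 - <<'E'
from station import get_state,cams,arm,nets
import cv2,numpy as np
s=get_state();print(s['t'],s['eef_pos'],s['ee_rot'],s['width'],arm.grasp_offset)
ims=[]
for c in ['top','side']:
    f=cams.grab_frame(c);ims.append(f['img'][:,:,::-1])
    cv2.imwrite(f'pics/{c}0.png',f['img'][:,:,::-1])
    for l in ['carrier','bail_grip','bail_hinge','stand','sheet','sheet_grip','rack','rack_grip','dock','jar_a','catch_left','catch_right']:
        r=nets.pinpoint(c,l)
        print(c,l,[(np.round(d['centre'],3).tolist(),round(d['confidence'],2)) for d in r[:3]])
print(get_state()['t'])
E
```

```text
pics
0.0 [ 0.26808675 -0.61894633  0.22562064] [ 3.13992558e+00 -1.65258205e-04 -2.73293296e+00] 0.08790885537987995 0.0188
top carrier [([0.551, -0.01, -0.004], 0.92)]
top bail_grip [([0.629, -0.034, 0.199], 0.55)]
top bail_hinge [([0.606, -0.028, 0.097], 0.57), ([0.551, -0.011, -0.002], 0.18)]
top stand []
top sheet [([0.491, 0.368, 0.048], 0.92)]
top sheet_grip [([0.48, 0.365, 0.063], 0.94)]
top rack [([0.431, -0.348, 0.01], 0.72), ([0.476, -0.079, 0.099], 0.29)]
top rack_grip [([0.439, -0.348, 0.063], 0.8)]
top dock []
top jar_a [([0.594, 0.118, 0.002], 0.86), ([0.536, -0.148, 0.0], 0.86), ([0.546, -0.316, 0.003], 0.68)]
top catch_left []
top catch_right [([0.476, -0.082, 0.097], 0.91)]
side carrier [([0.553, -0.016, 0.0], 0.77)]
side bail_grip [([0.633, -0.038, 0.199], 0.71)]
side bail_hinge [([0.604, -0.025, 0.096], 0.71)]
side stand [([0.49, 0.363, 0.002], 0.89)]
side sheet [([0.486, 0.365, 0.052], 0.66), ([0.527, 0.083, 0.094], 0.22)]
side sheet_grip [([0.549, -0.314, -0.003], 0.42)]
side rack [([0.431, -0.35, 0.008], 0.91)]
side rack_grip [([0.432, -0.345, 0.065], 0.94)]
side dock [([0.428, -0.348, -0.001], 0.83)]
side jar_a [([0.548, -0.315, -0.0], 0.94), ([0.597, 0.118, -0.001], 0.61), ([0.537, -0.148, -0.004], 0.59)]
side catch_left [([0.531, 0.08, 0.097], 0.89)]
side catch_right [([0.478, -0.076, 0.098], 0.94), ([0.491, 0.364, 0.002], 0.41)]
1.3
```

View pics/top0.png

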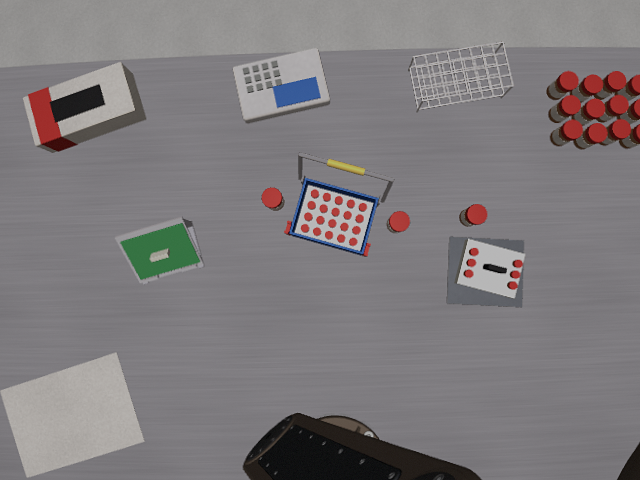

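View pics/side0.png

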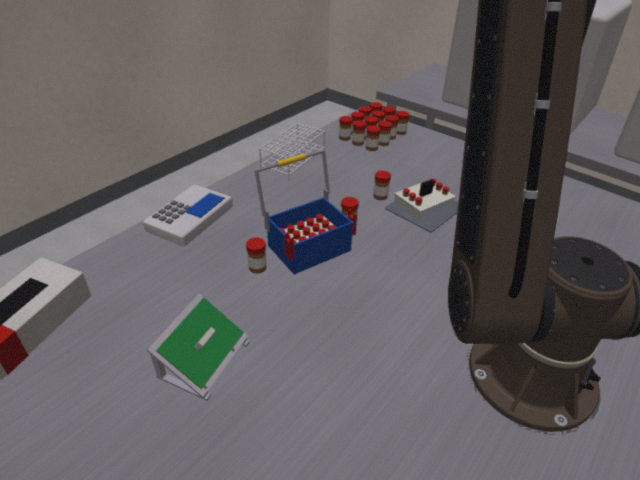

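The top view shows the carrier around (335,217), with the bail standing behind it at (346,167). The sheet is on its stand at (160,252), with the lips on the robot side, so uphill is away from the robot. The rack is at (494,268), and the jars are at (272,198), (399,221) and (476,214). I'll fit the poses from silhouettes next.

```bash
cat > fit.py <<'E'
import cv2,numpy as np
from scipy.optimize import minimize
S=4
def proj(P,f):
    r,_=cv2.Rodrigues(f['R']);return cv2.projectPoints(np.float64(P),r,np.float64(f['t']),f['mtx'],np.float64(f['D']))[0][:,0]
def box(a,b,z0,z1): return np.array([[i*a/2,j*b/2,z] for i in(-1,1) for j in(-1,1) for z in(z0,z1)])
def draw(p):
    m=np.zeros((480*S,640*S),np.uint8)
    h=cv2.convexHull(np.float32(p))[:,0]
    cv2.fillConvexPoly(m,np.int32(np.round(h*S+S/2)),1);return m
def fit(model,masks,x0):
    """model([x,y,yaw])->world pts; masks: list of (frame, uint8 mask)"""
    T=[]
    for f,m in masks:
        n,l,st,_=cv2.connectedComponentsWithStats(m)
        pts=np.argwhere(l==1+np.argmax(st[1:,4]))[:,::-1]
        sq=np.concatenate([pts+d for d in([-.5,-.5],[.5,-.5],[.5,.5],[-.5,.5])])
        T.append((f,draw(sq)))
    def c(v):
        e=0
        for f,t in T:
            r=draw(proj(model(v),f)); e+=1-np.sum(r&t)/np.sum(r|t)
        return e
    x0=np.array(x0);best=None
    for k in(1,.3):
        sim=np.vstack([x0]+[x0+k*d for d in np.diag([.012,.012,.15])])
        o=minimize(c,x0,method='Nelder-Mead',options=dict(initial_simplex=sim,xatol=1e-4,fatol=1e-5));x0=o.x
    return np.round(o.x,4),round(o.fun,3)
def Rz(a): return np.array([[np.cos(a),-np.sin(a),0],[np.sin(a),np.cos(a),0],[0,0,1]])
def flat(P,z=0): return lambda v:P@Rz(v[2]).T+[v[0],v[1],z]
def slope(P):
    c,s=np.cos(.6),np.sin(.6);Ry=np.array([[c,0,-s],[0,1,0],[s,0,c]])
    return lambda v:(P@Ry.T)@Rz(v[2]).T+[v[0],v[1],0]
E
python3 - <<'E'
from station import cams
from fit import *
F={c:cams.grab_frame(c) for c in('top','side')}
M={}
for c,f in F.items():
    i=f['img'].astype(int);r,g,b=i[...,0],i[...,1],i[...,2]
    M[c]=dict(blue=((b>r+35)&(b>g+25)),green=((g>r+35)&(g>b+25)),white=((i.min(2)>185)))
    def roi(k,x0,x1,y0,y1):
        m=np.zeros((480,640),np.uint8);m[y0:y1,x0:x1]=M[c][k][y0:y1,x0:x1];M[c][k]=m
    if c=='top': roi('blue',270,400,160,270);roi('green',100,220,200,300);roi('white',440,540,225,310)
    else: roi('blue',255,360,190,280);roi('green',140,260,280,400);roi('white',380,470,170,230)
    print(c,[(k,int(m.sum())) for k,m in M[c].items()])
for cs in(['top'],['side'],['top','side']):
    g=lambda k:[(F[c],M[c][k]) for c in cs]
    print(cs,'carrier',fit(flat(box(.122,.16,0,.085) if cs!=['top'] else box(.122,.16,0.04,.085)),g('blue'),[.552,-.013,-.29]))
    # sheet z: unknown height along slope -> centre xy on its own, z from panel
    for off in (0,):
        bx=box(.102,.14,0,.005)
        def sm(v):
            o=v[:2]; return slope(bx)(v)+[0,0,.05]
        print(cs,'sheet',fit(sm,g('green'),[.489,.366,.2]))
    print(cs,'rack',fit(flat(box(.1,.13,.026 if cs==['top'] else 0,.034),.006),g('white'),[.431,-.348,-.2]))
E
```

```text
top [('blue', 873), ('green', 2478), ('white', 190)]
side [('blue', 3343), ('green', 3768), ('white', 0)]
['top'] carrier (array([ 0.5512, -0.0096, -0.3005]), np.float64(0.019))
['top'] sheet (array([0.4872, 0.3668, 0.2643]), np.float64(0.008))
['top'] rack (array([ 0.4369, -0.3462, -0.2157]), np.float64(0.903))
['side'] carrier (array([ 0.5546, -0.0125, -0.3051]), np.float64(0.02))
['side'] sheet (array([0.4896, 0.3652, 0.2641]), np.float64(0.01))Traceback (most recent call last):
  File "<stdin>", line 22, in <module>
  File "fit.py", line 16, in fit
    pts=np.argwhere(l==1+np.argmax(st[1:,4]))[:,::-1]
                         ~~~~~~~~~^^^^^^^^^^
    return _wrapfunc(a, 'argmax', axis=axis, out=out, **kwds)
    return bound(*args, **kwds)
ValueError: attempt to get argmax of an empty sequence
```

```bash
python3 -m creep '{"translation":[[25,40,10],[25,40,10],[25,40,10],[25,40,10],[25,40,10],[25,40,10],[25,40,10],[25,40,10]],"spin":[-0.05,-0.05,-0.045,0,0,0,0,0],"gripper":[0.68,0.68,0.68,0.68,0.68,0.68,0.68,0.68]}' 20
python3 -m creep '{"translation":[[0,45,0],[0,45,0],[0,45,0],[0,45,0],[0,45,0],[0,45,0],[0,45,0],[0,45,0]],"spin":[0,0,0,0,0,0,0,0],"gripper":[0.68,0.68,0.68,0.68,0.68,0.68,0.68,0.68]}'
python3 -m creep '{"translation":[[0,45,0],[0,45,0],[0,45,0],[0,45,0],[0,45,0],[0,45,0],[0,35,0],[0,0,0]],"spin":[0,0,0,0,0,0,0,0],"gripper":[0.68,0.68,0.68,0.68,0.68,0.68,0.68,0.68]}'
```

```text
t: 2.2
eef_pos: [0.469, -0.2976, 0.3074]
ee_rot: [-3.141, 0.001, -2.878]
force: [1.1, -0.2, 0.2]
width: 0.0598
gripper_force: 0.0
t: 3.0
eef_pos: [0.4679, 0.0624, 0.3071]
ee_rot: [3.141, 0.001, -2.878]
force: [1.4, -0.2, -0.5]
width: 0.0596
gripper_force: 0.0
t: 3.8
eef_pos: [0.4679, 0.3693, 0.3052]
ee_rot: [-3.141, -0.001, -2.875]
force: [0.7, -0.5, -0.8]
width: 0.0597
gripper_force: 0.0
```

```bash
python3 - <<'E'
from station import cams,nets,get_state
import cv2,numpy as np
s=get_state();print(s['t'],s['eef_pos'],s['ee_rot'],s['q'][5])
f=cams.grab_frame('wrist');cv2.imwrite('pics/w1.png',f['img'][:,:,::-1])
for c in('wrist','top','side'):
    if c!='wrist':cams.grab_frame(c)
    for l in('sheet_grip','rack_grip','rack','sheet'):
        print(c,l,[(np.round(d['centre'],3).tolist(),round(d['confidence'],2)) for d in nets.pinpoint(c,l)[:2]])
f=cams.grab_frame('top');print(f['img'][225:310:6,440:540:8].min(2))
E
```

```text
3.8 [0.46789415 0.36934807 0.30522277] [-3.14092090e+00 -1.04438427e-03 -2.87495831e+00] -2.2998015723551517
wrist sheet_grip [([0.473, 0.364, 0.062], 0.93)]
wrist rack_grip []
wrist rack [([0.477, 0.364, 0.062], 0.72)]
wrist sheet [([0.491, 0.362, 0.055], 0.94)]
top sheet_grip [([0.478, 0.365, 0.064], 0.56)]
top rack_grip [([0.437, -0.348, 0.065], 0.88)]
top rack [([0.43, -0.349, 0.01], 0.94), ([0.552, -0.01, 0.0], 0.32)]
top sheet [([0.49, 0.37, 0.048], 0.87), ([0.605, -0.023, 0.1], 0.65)]
side sheet_grip [([0.534, -0.151, -0.003], 0.32)]
side rack_grip [([0.432, -0.35, 0.066], 0.8)]
side rack [([0.431, -0.348, 0.006], 0.79)]
side sheet [([0.488, 0.365, 0.052], 0.74)]
[[128 128 128  71  95 130 127 128 127 128 126 125 123]
 [127 126 127 127 126 125 125 125 125 125 125 125 124]
 [126 127 100 101 122 121 122 127 127 126 126 124 124]
 [128 109  96  84 184 186 109  94  94  92  95 123 124]
 [127 106  99  70  47 185 185 184 189  88  91 123 124]
 [125  96  98 192  97 184 184 184 184 184 184 124 125]
 [126 101  99 187  52 184 184 184 184 166  42 125 124]
 [126 101 102 185 162 185  26  34 152 187 141 128 126]
 [126 104  95   2  62 184 185 178 125  39 100 125 123]
 [121 104  75 184 185 185 184 184 184 187  90 125 125]
 [124  95  99 136 186 184 184 184 184  48  95 126 124]
 [123  95 101  99  96  96 149 185 184 184  95 124 123]
 [120  98 100 100  97  97  99  98  93 192  96 125 124]
 [123  99 101  98  97  95  96  96  97  95  95 126 126]
 [121 122 122 123 124 124 124 126 128 127 129 127 128]]
```

```bash
python3 -m creep '{"translation":[[8,-5,-45],[0,0,-45],[0,0,-45],[0,0,-45],[0,0,-25],[0,0,0]],"spin":[0,0,0,0,0,0],"gripper":[0.68,0.68,0.68,0.68,0.68,0.68]}'
python3 - <<'E'
from station import cams,nets,get_state
import cv2,numpy as np
from fit import *
s=get_state();print(s['t'],s['eef_pos'],s['ee_rot'],s['q'])
f=cams.grab_frame('side');cv2.imwrite('pics/s1.png',cv2.resize(f['img'][200:400,100:360,::-1],None,fx=2.5,fy=2.5,interpolation=cv2.INTER_CUBIC))
f=cams.grab_frame('top');m=np.zeros((480,640),np.uint8);m[225:310,440:540]=(f['img'].min(2)>155)[225:310,440:540]
print(fit(flat(box(.1,.13,.03,.034),.006),[(f,m)],[.431,-.348,-.2]))
E
```

```text
t: 5.2
eef_pos: [0.4745, 0.3586, 0.0976]
ee_rot: [-3.137, -0.006, -2.878]
force: [-0.3, -0.9, 0.4]
width: 0.0596
gripper_force: 0.0
5.2 [0.47451621 0.35857533 0.0975646 ] [-3.13730342 -0.00609506 -2.8783204 ] [ 9.74975065e-01  3.45292939e-01 -3.28199834e-01 -9.31959178e-04
 -9.04720640e-01 -2.28190749e+00]
(array([ 0.4321, -0.3479, -0.2905]), np.float64(0.014))
```

View pics/s1.png

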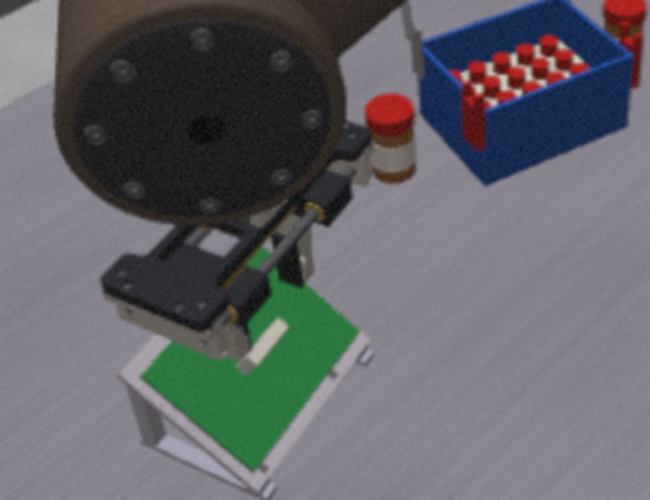

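```bash
python3 -m creep '{"translation":[[1,5,-15],[0,0,-15],[0,0,-10],[0,0,0],[0,0,0]],"spin":[0,0,0,0,0],"gripper":[0.68,0.68,0.68,0.68,0.68]}'
python3 -m creep '{"translation":[[0,0,0],[0,0,0],[0,0,0],[0,0,0],[0,0,0],[0,0,0]],"spin":[0,0,0,0,0,0],"gripper":[0.3,0.3,0.3,0.3,0.3,0.3]}' 20
```

```text
t: 5.8
eef_pos: [0.4776, 0.366, 0.0623]
ee_rot: [3.141, 0.001, -2.878]
force: [-0.1, -0.2, 0.4]
width: 0.0591
gripper_force: 0.0
t: 6.4
eef_pos: [0.4775, 0.3657, 0.0621]
ee_rot: [3.141, 0.001, -2.878]
force: [-1.2, -1.2, 5.3]
width: 0.0394
gripper_force: 20.0
```

```bash
python3 -m creep '{"translation":[[0,0,10],[0,0,20],[0,0,30],[0,0,40],[0,0,40],[0,0,40],[0,0,0]],"spin":[0,0,0,0,0,0,0],"gripper":[0.3,0.3,0.3,0.3,0.3,0.3,0.3]}'
python3 - <<'E'
from station import cams,nets,get_state
import cv2
f=cams.grab_frame('side');cv2.imwrite('pics/s2.png',cv2.resize(f['img'][100:400,60:360,::-1],None,fx=2,fy=2,interpolation=cv2.INTER_CUBIC))
E
```

```text
t: 7.1
eef_pos: [0.4793, 0.3676, 0.2485]
ee_rot: [3.136, 0.009, -2.877]
force: [-0.1, -0.6, -0.8]
width: 0.0396
gripper_force: 20.0
```

View pics/s2.png

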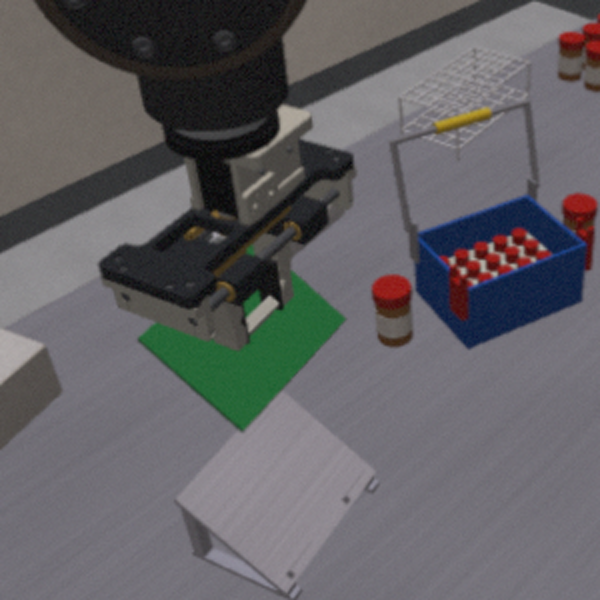

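The sheet is held by the tab, still tilted, and clear of the stand. Next I'll take it above the carrier.

```bash
python3 -m creep '{"translation":[[0,-30,15],[5,-38,10],[5,-38,5],[5,-38,0],[5,-38,0],[10,-38,0],[10,-38,0],[10,-38,0]],"spin":[-0.1,-0.1,-0.1,-0.1,-0.1,-0.067,0,0],"gripper":[0.3,0.3,0.3,0.3,0.3,0.3,0.3,0.3]}'
python3 -m creep '{"translation":[[10,-38,0],[10,-38,0],[0,-5,0],[0,0,0],[0,0,0]],"spin":[0,0,0,0,0],"gripper":[0.3,0.3,0.3,0.3,0.3]}'
python3 - <<'E'
from station import cams,nets,get_state
import cv2
s=get_state();print(s['eef_pos'],s['ee_rot'],s['q'])
f=cams.grab_frame('side');cv2.imwrite('pics/s3.png',cv2.resize(f['img'][40:300,160:460,::-1],None,fx=2,fy=2,interpolation=cv2.INTER_CUBIC))
E
```

```text
t: 7.95
eef_pos: [0.5267, 0.0681, 0.2706]
ee_rot: [-3.141, -0.002, 2.838]
force: [-0.7, 0.3, -0.5]
width: 0.0395
gripper_force: 20.0
t: 8.45
eef_pos: [0.5468, -0.011, 0.2708]
ee_rot: [-3.141, -0.001, 2.838]
force: [0.2, 0.6, -0.3]
width: 0.0398
gripper_force: 20.0
[ 0.54681979 -0.01097567  0.27084905] [-3.14131350e+00 -1.18907154e-03  2.83808783e+00] [ 3.37873071e-01  1.21696330e-01 -2.00882354e-01 -5.14080460e-04
 -1.24933747e+00 -2.21201136e+00]
```

View pics/s3.png

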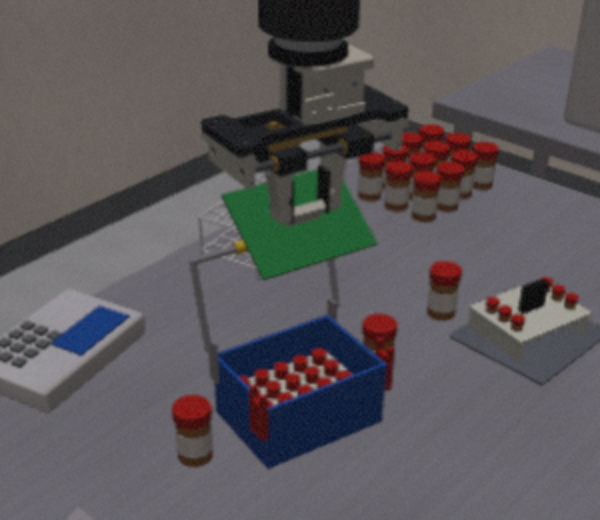

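```bash
python3 -m creep '{"translation":[[3,-1,-40],[0,0,-40],[0,0,-40],[0,0,-30],[0,0,-15],[0,0,0],[0,0,0]],"spin":[0,0,0,0,0,0,0],"gripper":[0.3,0.3,0.3,0.3,0.3,0.3,0.3]}' 10
python3 -m creep '{"translation":[[0,0,-5],[0,0,-5],[0,0,-5],[0,0,-3],[0,0,0]],"spin":[0,0,0,0,0],"gripper":[0.3,0.3,0.3,0.3,0.3]}' 5
```

```text
t: 9.2
eef_pos: [0.5506, -0.0115, 0.1071]
ee_rot: [-3.141, 0.0, 2.84]
force: [0.2, 0.4, 0.3]
width: 0.0399
gripper_force: 10.0
t: 9.7
eef_pos: [0.5504, -0.0124, 0.0884]
ee_rot: [3.142, 0.0, 2.838]
force: [-0.7, -0.2, -0.2]
width: 0.0399
gripper_force: 5.0
```

```bash
python3 -m creep '{"translation":[[0,0,-4],[0,0,-4],[1,0,-4],[1,0,-4],[1,0,-3],[0,0,0]],"spin":[0,0,0,0,0,0],"gripper":[0.3,0.3,0.3,0.3,0.3,0.3]}' 5
python3 - <<'E'
from station import cams,nets,get_state
import cv2
f=cams.grab_frame('side');cv2.imwrite('pics/s4.png',cv2.resize(f['img'][100:300,200:400,::-1],None,fx=3,fy=3,interpolation=cv2.INTER_CUBIC))
E
```

```text
t: 10.3
eef_pos: [0.5529, -0.0125, 0.0688]
ee_rot: [-3.141, -0.001, 2.838]
force: [0.6, 0.4, -0.1]
width: 0.0399
gripper_force: 5.0
```

View pics/s4.png

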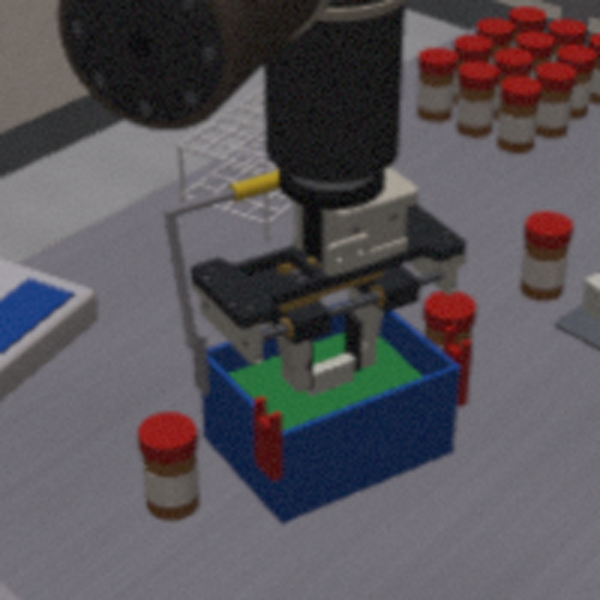

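The sheet is inside the carrier and nearly flat. I'll press it down a little more and release it.

```bash
python3 -m creep '{"translation":[[0,0,-2],[0,0,-2],[0,0,-1],[0,0,0],[0,0,0],[0,0,0],[0,0,0]],"spin":[0,0,0,0,0,0,0],"gripper":[0.3,0.3,0.3,0.3,0.6,0.6,0.6]}' 3
python3 -m creep '{"translation":[[0,0,5],[0,0,40],[0,0,45],[0,0,45],[0,0,45],[-10,-45,30],[-10,-50,0],[-10,-50,0]],"spin":[0,0,0,0,0,0,0,0],"gripper":[0.6,0.6,0.6,0.6,0.6,0.6,0.6,0.6]}' 3
python3 - <<'E'
from station import cams,nets,get_state
from fit import *
import cv2
F=cams.grab_frame('side');f=cams.grab_frame('top')
def mk(f,x0,x1,y0,y1):
    i=f['img'].astype(int);m=np.zeros((480,640),np.uint8);m[y0:y1,x0:x1]=((i[...,1]>i[...,0]+35)&(i[...,1]>i[...,2]+25))[y0:y1,x0:x1];return m
print(fit(flat(box(.102,.14,.005,.0051),.05),[(f,mk(f,270,400,160,270))],[.553,-.012,-.3]))
print(np.round(proj([[.553,-.0115,.055]],f)))
cv2.imwrite('pics/s5.png',np.hstack([cv2.resize(g['img'][a:a+130,b:b+130,::-1],None,fx=3,fy=3,interpolation=cv2.INTER_CUBIC) for g,a,b in((f,150,270),(F,170,250))]))
E
```

```text
t: 11.05
eef_pos: [0.5531, -0.0124, 0.0644]
ee_rot: [-3.142, -0.0, 2.838]
force: [0.3, -0.2, 0.1]
width: 0.0518
gripper_force: 0.0
t: 11.85
eef_pos: [0.5245, -0.1522, 0.2737]
ee_rot: [3.14, 0.003, 2.84]
force: [2.0, -1.2, -0.3]
width: 0.0526
gripper_force: 0.0
(array([ 0.5581, -0.0053, -0.5586]), np.float64(0.999))
[[334. 216.]]
```

View pics/s5.png

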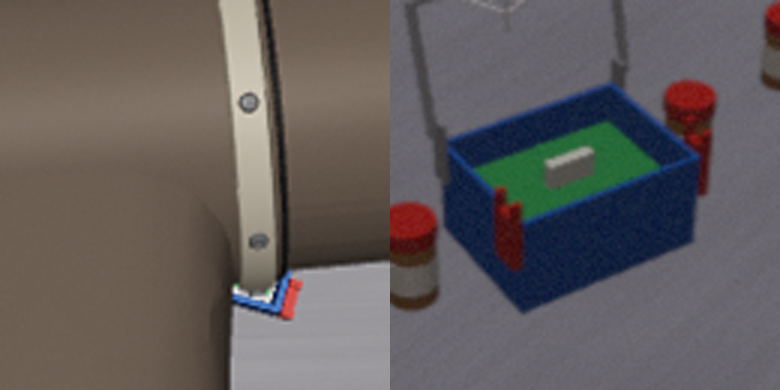

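The side view shows the sheet flat on the caps with its white tab upright, near (568,167) in the crop. The top camera is blocked by the arm. Next is the rack.

```bash
python3 -m creep '{"translation":[[-20,-40,0],[-20,-40,0],[-20,-40,-20],[-20,-40,-30],[-12,-36,-40],[0,0,-20],[0,0,0],[0,0,0]],"spin":[0,0,0,0,0,0,0,0],"gripper":[0.6,0.6,0.6,0.6,0.6,0.6,0.6,0.6]}' 3
python3 - <<'E'
from station import cams,nets,get_state
from fit import *
import cv2
s=get_state();print(s['eef_pos'],s['q'])
w=cams.grab_frame('wrist');f=cams.grab_frame('top')
for l in('rack_grip','rack'):print([(np.round(d['centre'],3).tolist(),round(d['confidence'],2)) for d in nets.pinpoint('wrist',l)[:2]])
def mk(f,x0,x1,y0,y1):
    i=f['img'].astype(int);m=np.zeros((480,640),np.uint8);m[y0:y1,x0:x1]=((i[...,1]>i[...,0]+35)&(i[...,1]>i[...,2]+25))[y0:y1,x0:x1];return m
print(fit(flat(box(.102,.14,.005,.0051),.05),[(f,mk(f,270,400,160,270))],[.553,-.012,-.3]))
cv2.imwrite('pics/w2.png',w['img'][:,:,::-1])
E
```

```text
t: 12.75
eef_pos: [0.4356, -0.3411, 0.1684]
ee_rot: [-3.141, -0.0, 2.839]
force: [-0.3, 0.6, -0.3]
width: 0.0523
gripper_force: 0.0
[ 0.43555712 -0.34108144  0.16841424] [-3.10005438e-01  2.05844222e-01 -3.41634139e-01  4.64845594e-04
 -1.02332652e+00 -1.56385571e+00]
[([0.435, -0.351, 0.063], 0.86)]
[([0.432, -0.347, 0.002], 0.61)]
(array([ 0.552 , -0.0107, -0.2961]), np.float64(0.018))
```

View pics/w2.png

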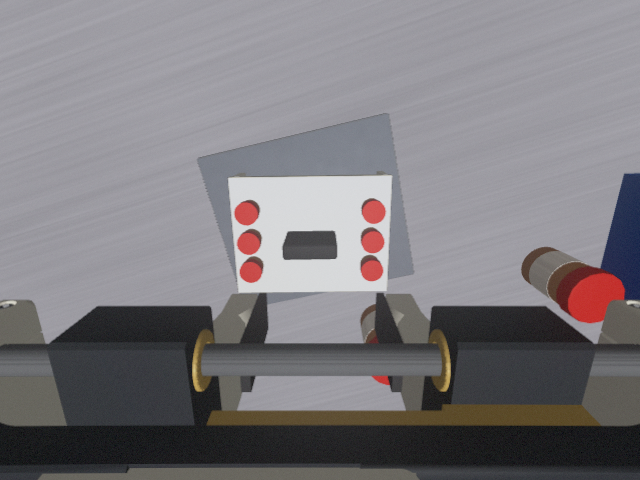

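The wrist view shows the handle aligned with the fingers, at (310,245). Jar C is behind the fingers at (380,350). I'll shift the tool to line up, descend and grip.

```bash
python3 -m creep '{"translation":[[-3,-7,-30],[0,0,-30],[0,0,-30],[0,0,-16],[0,0,0],[0,0,0]],"spin":[0.005,0,0,0,0,0],"gripper":[0.6,0.6,0.6,0.6,0.6,0.6]}' 3
python3 -m creep '{"translation":[[0,0,0],[0,0,0],[0,0,0],[0,0,0],[0,0,0]],"spin":[0,0,0,0,0],"gripper":[0.3,0.3,0.3,0.3,0.3]}' 30
```

```text
t: 13.55
eef_pos: [0.433, -0.3481, 0.0627]
ee_rot: [-3.141, 0.001, 2.844]
force: [0.7, 0.4, 0.5]
width: 0.0526
gripper_force: 0.0
t: 14.05
eef_pos: [0.433, -0.3484, 0.0631]
ee_rot: [-3.141, 0.002, 2.844]
force: [0.3, 1.5, 7.2]
width: 0.0395
gripper_force: 30.0
```

```bash
python3 -m creep '{"translation":[[0,0,10],[0,0,25],[0,0,35],[0,0,40],[0,0,30],[0,10,10],[5,20,0],[10,25,0]],"spin":[0,0,0,0,0,0,0,0],"gripper":[0.3,0.3,0.3,0.3,0.3,0.3,0.3,0.3]}'
python3 -m creep '{"translation":[[12,35,0],[12,35,0],[12,35,0],[12,35,0],[12,35,0],[12,35,0],[12,35,0],[10,20,0]],"spin":[-0.003,0,0,0,0,0,0,0],"gripper":[0.3,0.3,0.3,0.3,0.3,0.3,0.3,0.3]}'
python3 -m creep '{"translation":[[5,12,0],[5,6,0],[0,0,0],[0,0,0]],"spin":[0,0,0,0],"gripper":[0.3,0.3,0.3,0.3]}'
python3 - <<'E'
from station import cams,get_state
import cv2
s=get_state();print(s['eef_pos'])
f=cams.grab_frame('side');cv2.imwrite('pics/s6.png',cv2.resize(f['img'][80:280,220:420,::-1],None,fx=3,fy=3,interpolation=cv2.INTER_CUBIC))
E
```

```text
t: 14.85
eef_pos: [0.4461, -0.2923, 0.2117]
ee_rot: [3.141, -0.0, 2.841]
force: [0.8, 0.2, -2.3]
width: 0.0393
gripper_force: 30.0
t: 15.65
eef_pos: [0.5406, -0.0255, 0.2111]
ee_rot: [3.142, -0.001, 2.842]
force: [0.6, 0.9, -2.0]
width: 0.0401
gripper_force: 30.0
t: 16.05
eef_pos: [0.5506, -0.0108, 0.2115]
ee_rot: [-3.141, -0.001, 2.84]
force: [-0.0, -1.0, -3.0]
width: 0.0394
gripper_force: 30.0
[ 0.55063693 -0.01079451  0.21145293]
```

View pics/s6.png

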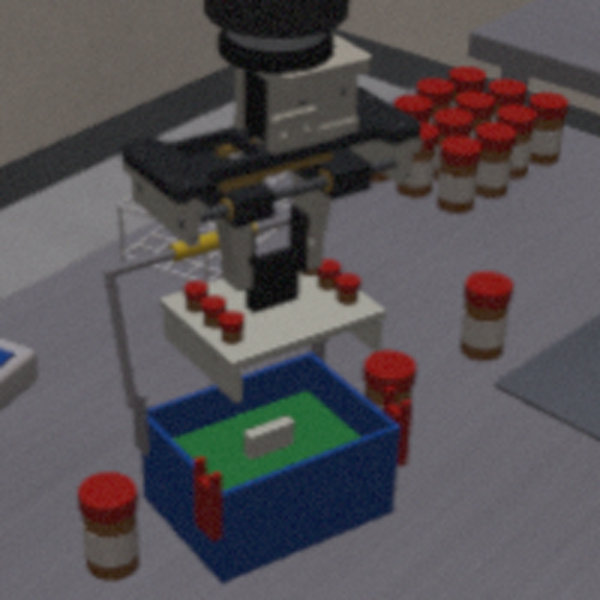

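The rack hangs level above the carrier and clear of the bail. I'll lower it.

```bash
python3 -m creep '{"translation":[[2,0,-25],[0,0,-30],[0,0,-20],[0,0,-10],[0,0,-5],[0,0,0],[0,0,0]],"spin":[0,0,0,0,0,0,0],"gripper":[0.3,0.3,0.3,0.3,0.3,0.3,0.3]}'
python3 -m creep '{"translation":[[0,0,-3],[0,0,-3],[0,0,-2],[0,0,-1],[0,0,0]],"spin":[0,0,0,0,0],"gripper":[0.3,0.3,0.3,0.3,0.3]}' 10
```

```text
t: 16.8
eef_pos: [0.5538, -0.0102, 0.1227]
ee_rot: [3.141, 0.001, 2.84]
force: [-0.2, 0.3, -1.9]
width: 0.0395
gripper_force: 30.0
t: 17.3
eef_pos: [0.553, -0.0101, 0.1125]
ee_rot: [-3.141, -0.0, 2.84]
force: [-0.2, -0.4, -1.8]
width: 0.0398
gripper_force: 10.0
```

```bash
python3 -m creep '{"translation":[[0,0,-1],[0,0,-1],[0,0,0]],"spin":[0,0,0],"gripper":[0.3,0.3,0.3]}' 5
python3 -m creep '{"translation":[[0,0,0],[0,0,0],[0,0,0],[0,0,5],[0,0,35],[0,0,45],[0,0,45],[0,0,45]],"spin":[0,0,0,0,0,0,0,0],"gripper":[0.55,0.55,0.55,0.55,0.55,0.55,0.55,0.55]}' 5
python3 - <<'E'
from station import cams,nets,get_state
import cv2
f=cams.grab_frame('side');cv2.imwrite('pics/s7.png',cv2.resize(f['img'][140:280,220:400,::-1],None,fx=4,fy=4,interpolation=cv2.INTER_CUBIC))
for l in('rack','rack_grip','bail_grip'):print(nets.pinpoint('side',l)[:2])
E
```

```text
t: 17.6
eef_pos: [0.5536, -0.0102, 0.1115]
ee_rot: [3.141, 0.001, 2.841]
force: [-2.0, -0.4, 3.7]
width: 0.0395
gripper_force: 5.0
t: 18.4
eef_pos: [0.5528, -0.0103, 0.288]
ee_rot: [3.141, 0.0, 2.84]
force: [0.8, -0.4, -0.1]
width: 0.048
gripper_force: 0.0
[{'centre': [0.5494, -0.0083, 0.054], 'confidence': 0.93}]
[{'centre': [0.5543, -0.0068, 0.1147], 'confidence': 0.86}, {'centre': [0.5504, -0.0089, 0.0536], 'confidence': 0.39}]
[{'centre': [0.6302, -0.0353, 0.1984], 'confidence': 0.79}, {'centre': [0.4907, 0.368, 0.0029], 'confidence': 0.48}]
```

View pics/s7.png

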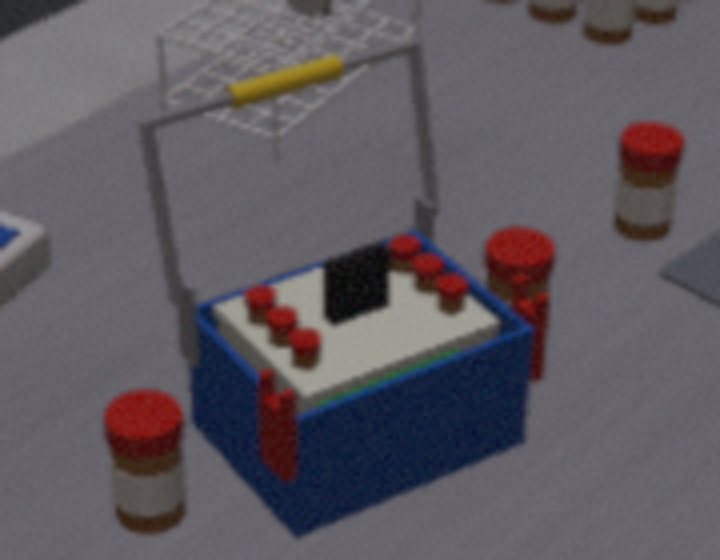

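The rack is fully down and released, and the bail is still open. I'll put closed fingers behind the bar next.

```bash
python3 -m creep '{"translation":[[30,-9,0],[30,-9,0],[30,-9,0],[30,-10,0],[0,0,-45],[0,0,-45],[0,0,-13],[0,0,0]],"spin":[0,0,0,0,0,0,0,0],"gripper":[0,0,0,0,0,0,0,0]}' 10
python3 -m creep '{"translation":[[-19,6,0],[-19,6,0],[-19,6,0],[-19,6,0],[-19,6,-5],[-14,4,-8],[-12,4,-7],[0,0,0]],"spin":[0,0,0,0,0,0,0,0],"gripper":[0,0,0,0,0,0,0,0]}'
```

```text
t: 19.4
eef_pos: [0.6714, -0.0474, 0.1797]
ee_rot: [-3.139, -0.005, 2.84]
force: [-0.4, 0.1, 0.1]
width: 0.0003
gripper_force: 0.0
t: 20.2
eef_pos: [0.5521, -0.0086, 0.1649]
ee_rot: [3.14, 0.002, 2.842]
force: [-0.3, 0.6, -0.4]
width: 0.0003
gripper_force: 0.0
```

```bash
python3 - <<'E'
from station import cams,nets,get_state
import numpy as np
s=get_state();print(s['eef_pos'],s['width'],s['t'])
for c in('side','top'):
    cams.grab_frame(c)
    print(nets.pinpoint(c,'bail_grip')[:2])
d=s['eef_pos'][:2]-[.553,-.011];print(d@[.9555,-.2955],d@[.2955,.9555])
E
```

```text
[ 0.55211926 -0.00859952  0.16492647] 0.0003287438622333197 20.2
[{'centre': [0.536, -0.0064, 0.1714], 'confidence': 0.56}]
[]
-0.0015508859068651111 0.0020334036797629153
```

```bash
python3 -m creep '{"translation":[[8,-2,0],[0,0,35],[-14,4,0],[-13,4,0],[0,0,-15],[0,0,0]],"spin":[0,0,0,0,0,0],"gripper":[0,0,0,0,0,0]}'
python3 -m creep '{"translation":[[-10,3,-20],[-10,3,-18],[-6,2,-20],[-2,0,-15],[0,0,-5],[0,0,0]],"spin":[0,0,0,0,0,0],"gripper":[0,0,0,0,0,0]}'
```

```text
t: 21.0
eef_pos: [0.5314, -0.0032, 0.1809]
ee_rot: [-3.14, -0.003, 2.84]
force: [0.0, -0.5, -0.8]
width: 0.0007
gripper_force: 0.0
t: 21.6
eef_pos: [0.5041, 0.0046, 0.1051]
ee_rot: [-3.14, -0.002, 2.841]
force: [-4.4, 0.4, 3.9]
width: 0.0005
gripper_force: 2.2
```

```bash
python3 -m creep '{"translation":[[0,0,-1],[0,0,-1],[0,0,0],[0,0,0]],"spin":[0,0,0,0],"gripper":[0,0,0,0]}'
python3 - <<'E'
from station import cams,nets
import cv2
f=cams.grab_frame('side');print(nets.pinpoint('side','bail_grip')[:1])
E
```

```text
t: 22.0
eef_pos: [0.5046, 0.0046, 0.1045]
ee_rot: [-3.141, -0.001, 2.841]
force: [-9.1, 1.7, 18.8]
width: 0.0006
gripper_force: 9.5
[{'centre': [0.5072, 0.0039, 0.0975], 'confidence': 0.57}]
```

Force has risen to 19 N against the hard stop, with the bar at z = 97.5 mm, so it is home. I'll withdraw and check.

```bash
python3 -m creep '{"translation":[[0,0,10],[0,0,40],[0,0,45],[0,0,45],[0,0,45],[0,0,0],[0,0,0]],"spin":[0,0,0,0,0,0,0],"gripper":[0,0,0,0,0,0,0]}'
python3 - <<'E'
from station import cams,nets
import cv2
f=cams.grab_frame('side');cv2.imwrite('pics/s8.png',cv2.resize(f['img'][170:290,230:380,::-1],None,fx=5,fy=5,interpolation=cv2.INTER_CUBIC))
for l in('bail_grip','rack'):print(nets.pinpoint('side',l)[:1])
E
```

```text
t: 22.8
eef_pos: [0.5057, 0.005, 0.2895]
ee_rot: [3.14, 0.002, 2.84]
force: [-0.2, -0.3, -0.8]
width: 0.0005
gripper_force: 0.0
[]
[{'centre': [0.5506, -0.0105, 0.0542], 'confidence': 0.84}]
```

View pics/s8.png

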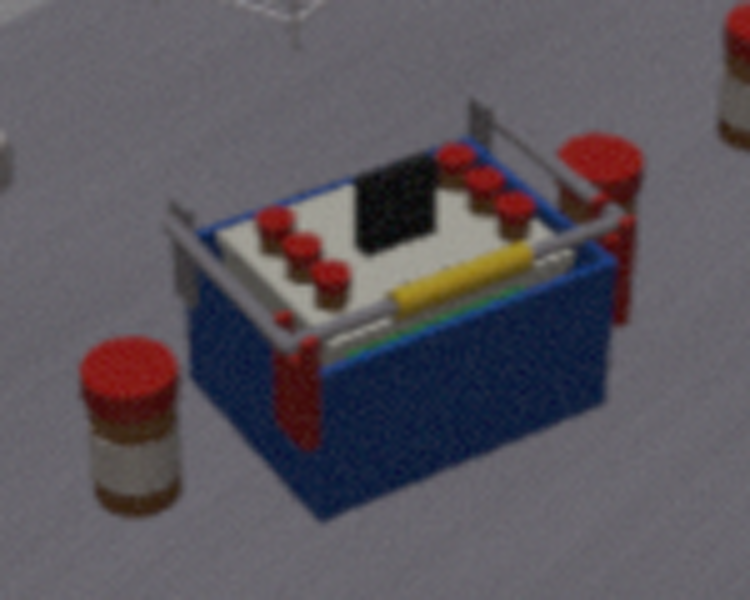

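The bar sits in both catches at (298,340) and (620,220), the rack is level, and the jars are untouched.

```bash
python3 -c "
from station import arm;print(arm.job_done())"
```

```text
the job is handed in; nothing more can be done
None
```

The job is handed in at about 23 s: the sheet is flat on the caps with its tab up, the rack is seated on it, and the bail bar is home in both catches with the jars untouched; `job_done()` returned no verdict.

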